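# Take the snap cover off the battery box

## Task

Take the cover off the battery box, the one of the two small boxes whose cover has a springy snap tab sticking out of one long side: squeeze the tab in against the cover and, keeping it squeezed, lift the cover straight off. Set the cover right way up, flat on the floor of the shallow square metal tray, and let go; the opened box stays standing on the bench about where it was.

Things in the scene. Friction and masses are not known exactly. Their poses are not given: they have to be found in the camera images.
- cover_grip (a point): The snap cover: grey plastic cap, open below, 42 (x) by 80 (y) by 44 mm high, 80 g. Point 25 mm above its underside, 19 below its top, mid-length. z up. Pinch along x from above: plain long wall 23 mm off towards -x, tab's face 27 mm off towards +x (20 pressed in). Put fingertips 2 to 10 mm below this point: the box's catch starts 15 mm below it. Clear of the box after 30 mm of straight lift.
- tab (a joint): How far the cover's springy tab is pressed straight in, along the cover's -x (m): 0 free, 0.007 fully in; 4 N to start, 12 N fully in. Its thumb block, 24 mm wide, juts 8 mm out of the middle of the +x long wall, 11 mm above and below the cover's point. Its barb holds the cover under the box's catch until pressed about 5 mm: squeeze it fully, else the whole box comes along.
- box: Battery box under the cover: loose grey steel plate 70 (x) by 104 (y) by 10 mm, about 0.65 kg, carrying a cell and, on its +x side, a catch 36 mm wide, 20 mm high. Origin: centre of its underside; x towards the tab's side, z up. The cover sits on the plate with 1.5 mm play. A second box of the same size has a screwed cover with brass sockets and no tab: not that one.
- tray_in (a point): Centre of the inner floor (3 mm above the bench) of the empty shallow square aluminium tray, fixed: 150 by 150 mm inside, walls 3 mm thick, 20 mm high above the bench. z up, x and y along its walls. The deep blue bin is not the tray.
Things that resemble listed ones, but are neither listed nor needed, are in the scene too. Leave any pink or turquoise look-alike of the part that bears cover_grip alone.

How it is judged:
On the way, in this order (a step that is already met when the one before it is completed fails the run):
1. the tab is pressed in while the cover is still on the box (value of joint tab above 0.004 m and z of cover_grip in the frame of box below 0.045 m), for 0.1 s.
2. the cover is lifted clear of the box, which stays on the bench (z of cover_grip in the frame of box above 0.065 m and height (world z) of box below 0.01 m), for 0.1 s.
At the end, for the whole second after the job is handed in: The cover lies right way up (within 10 degrees) on the floor of the shallow tray, wholly inside it (its point within 65 mm of the tray's centre along each side), let go, its tab sprung out again; the box stands upright (within 10 degrees) on the bench, less than 50 mm from where it was (x of cover_grip in the frame of tray_in between -0.065 and 0.065 m and y of cover_grip in the frame of tray_in between -0.065 and 0.065 m and z of cover_grip in the frame of tray_in between 0.015 and 0.033 m and angle between each of cover_grip, box's own z axis and vertical below 0.17 rad and value of joint tab below 0.002 m and distance of box from where it was at the start of the episode below 0.05 m); the robot touches nothing.
It fails at once if the battery box is tipped by more than 35 degrees (angle between box's own z axis and vertical above 0.6 rad).
It also fails if it takes over 42 s, if anything falls off the work surface, if the arm or the gripper's body presses on something with over 40 N, if the wrist force passes 120 N, or if a joint passes its speed limit or range.

## Robot

A 6-joint arm with a two-finger parallel gripper is mounted at the origin on the work surface. World frame = base frame: x ahead of the robot, y to its left, z up, the work surface at z = 0. Lengths are in m, angles in rad, forces in N, time in s.
With the tool pointing down it reaches from about 0.325 to 0.75 m from the base axis. Payload 7.6 kg.
Tool frame: the origin (TCP) lies midway between the tips of the shut fingers; the grasp point (between the pads) lies 19 mm behind it (env.grip_point_offset is the z of the grasp point in the tool frame, in m); z points along the fingers, y is the line along which they close (so a half turn about z gives the same grasp; the last joint's range is limited). The gripper opens to 85 mm and grips with 20 to 120 N. Pads are 22 mm wide; open, the fingers measure 114 mm over their backs; the gripper's body (76 mm by 85 mm) begins 54 mm behind the grasp point. The pads swing forward as they close: fully open they stand 13 mm farther back than shut.
Start: joints at [-1.334, 0.052, 1.401, -0, 1.689, -0.07], TCP at [0.159, -0.501, 0.197] pointing down, gripper open.
Joint ranges: [-2.9, 2.9], [-0.91, 2.17], [0.12, 2.37], [-1.06, 4.2], [0.26, 2.73], [-2.93, 2.93]. Speed limits (rad/s): [2.57, 2.57, 3.01, 3.14, 3.14, 3.14].

## Interface

Orientations are given as a rotation vector (axis times angle).
In Python, from station import readout, imaging, finish_job, env gives the robot as it stands. The module is installed in compiled form; this text tells all that it offers.
- The arm moves only by the tool carry_out, never from a script. Its argument "commands" is a list of rows, each an object of numbers: "gripper": the gripper's target within -1 to 1 (fully open at 1, half-way at 0, shut at -1); "x", "y", "z": the shift along the tool's x, y, z normalised to -1 to 1, where 1 is 0.15 m; "wx", "wy", "wz": the turn, a rotation vector about the tool's x, y, z normalised to -1 to 1, where 1 is 360 degrees. In form: [{"gripper": .., "x": .., "y": .., "z": .., "wx": .., "wy": .., "wz": ..}, ...]. A call has 1 to 20 rows; each row is the pose to reach, as a shift and turn from the pose commanded when the call began, along the tool's axes at that moment, turning the shorter way round; what a row does not reach only later rows make up. A row lasts 1/10 s, in which the tool goes at most 50 mm and 8.59 degrees, less where a joint would pass 70% of its speed; a pose out of reach is approached as far as the arm can. A call with a number of a shift or a turn outside -1 to 1 is refused whole. A call with a gripper value outside its range is refused whole. The fingers move at their own pace and stop on an object; "grip_force" is the grip in N (left out, the last holds). Time passes only in rows, so rows that repeat a pose let the fingers close. It gives the time, the measured TCP pose, the force, the opening and the grip force at its end, in the units of the state.
- readout.read_state(): the state, without advancing time (a new reading comes with each control period).
- imaging.camera(name): name is "scene" or "top" or "wrist"; returns a dict with "frame" (384x512x3 uint8, red, green, blue), "range_z" (384x512 float32, m along the optical axis (not along the pixel's ray), 0 where there is no reading), "fx", "fy", "cx", "cy" (pixels), "D" ([k1, k2, p1, p2, k3] as OpenCV has them; the pictures are not rectified), "world_from_camera" (4x4, takes a point from camera to world coordinates); the wrist camera has in their place "tool_from_camera" (4x4, takes a point from camera to tool coordinates, whose origin is the TCP and whose axes are the flange's). Camera axes: x right, y down, z forward; pixel columns grow to the right and rows downward; lengths in m; the calibration is good to about 2 mm. A picture is of the moment at which its call begins: read the wrist's pose just before it.
- finish_job(): hands the job in; it is judged then, once.
The state is a dict: "time_s": time; "joint_positions": joint angles; "joint_velocities": joint speeds; "joint_torque": joint torques, N m; "position": TCP position; "eef_rot": TCP orientation; "wrist_force": force on the tool from outside, world axes, zero at the start; "moment": the same for the moment, N m; "gripper_width": opening from 0.0 (shut) to 1.0 (fully open); "grasp_force": force on a finger pad.
Only numpy, scipy, OpenCV 4.12 (cv2) and the standard library are available. Lean on these libraries where they do the work, as an engineer would, in place of code of your own. Each camera call takes 0.05 s, during which the arm holds its last target. There are 200 camera calls.

## Working session

There is one attempt and no reset: what is moved stays moved. The work goes in short steps, Python scripts to look and compute and a tool call to move; the robot and the scene stay as the last step left them, time stands still between calls to the robot, and variables do not carry over. Pictures are saved under pics/ and viewed, at most 10 in all, crops included, and the job is handed in when it is done.

Besides the shell and the picture viewer there is one more tool, called after "Call:" by a JSON object that holds its "op" and its "data", one argument or row to a line. carry_out: Moves the arm, as the interface text tells. Scaled input: -1 to 1 covers 0.15 m each way for a shift and 360 degrees each way for a turn. Its arguments: {"type":"object","properties":{"commands":{"type":"array","items":{"type":"object","properties":{"gripper":{"type":"number"},"x":{"type":"number","minimum":-1,"maximum":1},"y":{"type":"number","minimum":-1,"maximum":1},"z":{"type":"number","minimum":-1,"maximum":1},"wx":{"type":"number","minimum":-1,"maximum":1},"wy":{"type":"number","minimum":-1,"maximum":1},"wz":{"type":"number","minimum":-1,"maximum":1}}}},"grip_force":{"type":"number"}},"required":["commands"]}

```bash
mkdir -p pics; cat > h.py <<'E'
import numpy as np, cv2
from station import readout, imaging, env
def grab(n):
    s=readout.read_state(); c=imaging.camera(n)
    if 'world_from_camera' in c: T=np.array(c['world_from_camera'])
    else:
        W=np.eye(4); W[:3,:3]=cv2.Rodrigues(np.array(s['eef_rot'],float))[0]; W[:3,3]=s['position']; T=W@np.array(c['tool_from_camera'])
    return c,T
def cloud(c,T):
    h,w=c['range_z'].shape; K=np.array([[c['fx'],0,c['cx']],[0,c['fy'],c['cy']],[0,0,1]])
    u,v=np.meshgrid(np.arange(w),np.arange(h)); p=np.stack([u,v],-1).reshape(-1,1,2).astype(np.float64)
    n=cv2.undistortPoints(p,K,np.array(c['D'],float)).reshape(h,w,2); z=c['range_z'].astype(float)
    P=np.dstack([n*z[...,None],z])@T[:3,:3].T+T[:3,3]; P[z==0]=np.nan
    return P
def save(name,img,s=1): cv2.imwrite('pics/'+name,cv2.resize(img[...,::-1],None,fx=s,fy=s,interpolation=cv2.INTER_CUBIC))
E
python3 - <<'E'
from h import *
for n in('top','scene'):
    c,T=grab(n); np.save(n+'.npy',cloud(c,T)); np.save(n+'_f.npy',c['frame']); save(n+'.png',c['frame'],1.5)
print(readout.read_state(), env.grip_point_offset)
E
```

```text
{'time_s': 0.1, 'joint_positions': array([-1.33428937e+00,  5.27856386e-02,  1.40159192e+00, -2.09293684e-05,
        1.68861977e+00, -7.02938159e-02]), 'joint_velocities': array([ 1.29541482e-03, -1.46147471e-03, -2.13170581e-03, -8.07469393e-05,
       -1.19077614e-03,  8.70112714e-04]), 'joint_torque': array([ 4.14998776e-04, -3.82582748e+01, -3.60986209e+01, -9.82796973e-05,
        4.78239046e-03,  3.53440317e-07]), 'position': array([ 0.15850101, -0.50017549,  0.19666627]), 'eef_rot': array([-3.10332050e+00, -4.79816259e-01,  2.15601846e-04]), 'wrist_force': array([-0.08991393, -1.10480813, -0.05354507]), 'moment': array([ 0.02248721, -0.01445838,  0.0085269 ]), 'grasp_force': 0.0, 'gripper_width': 0.9992374984755387} -0.0187
```

View pics/top.png

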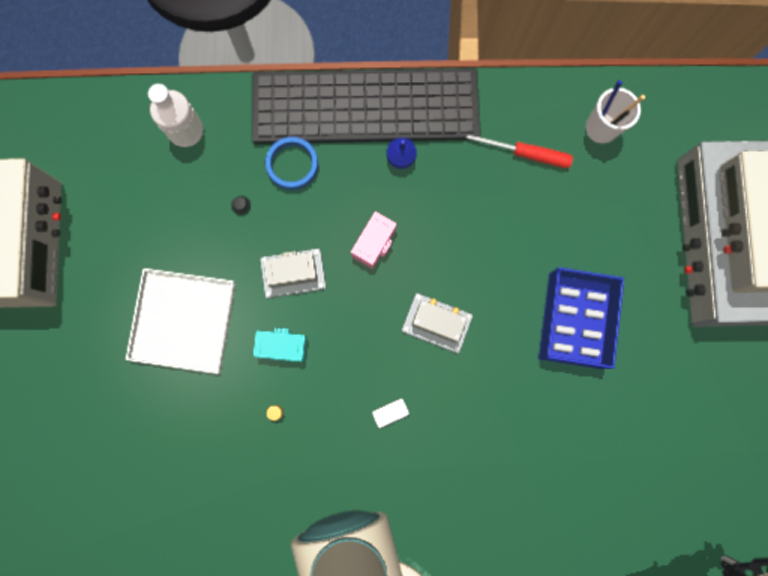

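View pics/scene.png

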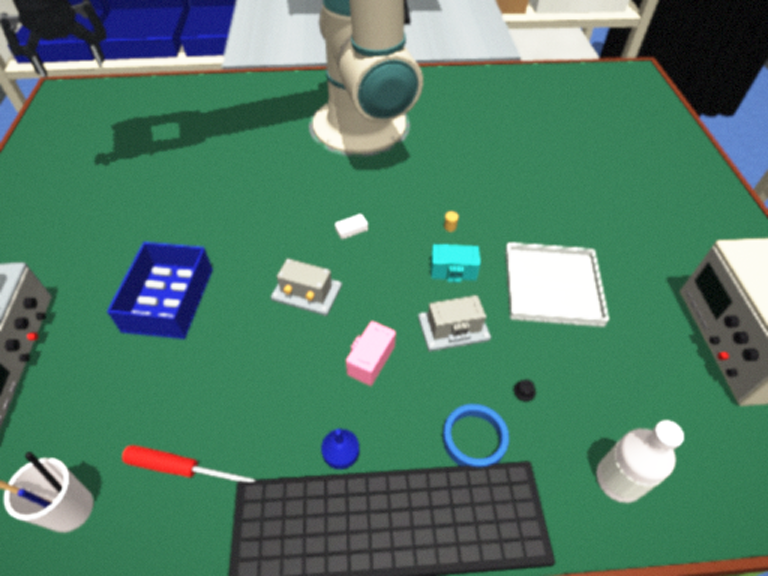

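The grey-box candidates in the top view are the tabbed grey box at (293,272), the brass-socket grey box at (438,322), pink at (373,240) and turquoise at (279,345). I pick (293,272), since the scene view shows a tab and no brass at (460,325). Next I'll check that in a crop and measure it together with the tray at (181,321).

```bash
python3 - <<'E'
from h import *
P=np.load('top.npy'); S=np.load('scene.npy'); F=np.load('top_f.npy'); G=np.load('scene_f.npy')
a=cv2.resize(F[155:210,160:230],(560,440),interpolation=cv2.INTER_CUBIC)
save('crop.png',np.vstack([cv2.resize(G[190:235,270:335],(560,388))[:300],a[:300]]))
def rect(m,P,l):
    q=P[m][:,:2].astype(np.float32); r=cv2.minAreaRect(q); print(l,len(q),r,'zmed',np.median(P[m][:,2]))
def reg(P,u0,u1,v0,v1,z0,z1):
    m=np.zeros(P.shape[:2],bool); m[v0:v1,u0:u1]=1; return m&(P[...,2]>z0)&(P[...,2]<z1)
print('bench',np.nanmedian(P[270:300,60:120,2]))
rect(reg(P,168,222,160,205,.047,.07),P,'cover top')
rect(reg(P,168,222,160,205,.005,.07),P,'box all')
rect(reg(S,270,335,190,235,.047,.07),S,'scene top')
rect(reg(S,270,335,190,235,.02,.047),S,'scene mid')
rect(reg(P,80,162,175,255,.012,.03),P,'tray rim')
rect(reg(S,330,410,155,222,.012,.03),S,'tray rim scene')
E
```

```text
bench 0.0009241160360792255
cover top 576 ((0.5842719078063965, 0.13055673241615295), (0.05006150156259537, 0.08005999028682709), 7.953938007354736) zmed 0.054691540899094115
box all 1159 ((0.5802475214004517, 0.13545097410678864), (0.1286165714263916, 0.11418819427490234), 89.1749267578125) zmed 0.04681313951554511
scene top 535 ((0.5821868181228638, 0.13168193399906158), (0.04780428856611252, 0.0819268673658371), 6.697636604309082) zmed 0.05280896261771706
scene mid 259 ((0.5965207815170288, 0.12527044117450714), (0.08991710841655731, 0.03606114536523819), 71.14741516113281) zmed 0.036002270748398346
tray rim 437 ((0.5026940107345581, 0.31935590505599976), (0.15688274800777435, 0.15709266066551208), 80.17650604248047) zmed 0.019780792560063265
tray rim scene 465 ((0.5014375448226929, 0.3192857801914215), (0.15535175800323486, 0.16045436263084412), 80.90506744384766) zmed 0.01736618747231944
```

View pics/crop.png

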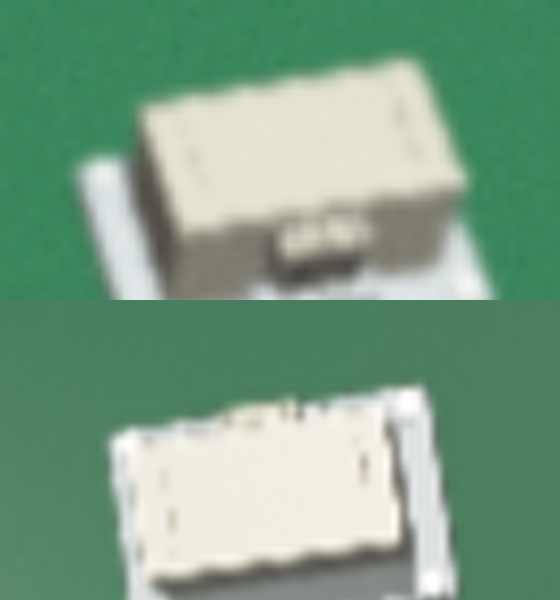

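The crop shows a tab on the far (+x) long wall at about (325,245) and no brass, so this is the battery box. Its yaw is about +7.5° and it sits near (0.583, 0.131). Next I move over it.

Call:
{"op": "carry_out", "data": {
  "commands": [
    {"x": 0.99, "y": -0.79, "z": -0.1, "gripper": 1},
    {"x": 0.99, "y": -0.79, "z": -0.1, "gripper": 1},
    {"x": 0.99, "y": -0.79, "z": -0.1, "gripper": 1},
    {"x": 0.99, "y": -0.79, "z": -0.1, "gripper": 1},
    {"x": 0.99, "y": -0.79, "z": -0.1, "gripper": 1}
  ]
}}

```text
invalid input
```

Call:
{"op": "carry_out", "data": {
  "commands": [
    {"x": 0.99, "y": -0.79, "z": 0, "gripper": 1},
    {"x": 0.99, "y": -0.79, "z": 0, "gripper": 1},
    {"x": 0.99, "y": -0.79, "z": 0, "gripper": 1},
    {"x": 0.99, "y": -0.79, "z": 0, "gripper": 1},
    {"x": 0.99, "y": -0.79, "z": 0, "gripper": 1}
  ]
}}

```text
invalid input
```

Call:
{"op": "carry_out", "data": {
  "commands": [
    {"x": 0.99, "y": -0.79, "z": 0, "gripper": 1},
    {"x": 0.99, "y": -0.79, "z": 0, "gripper": 1},
    {"x": 0.99, "y": -0.79, "z": 0, "gripper": 1},
    {"x": 0.99, "y": -0.79, "z": 0, "gripper": 1},
    {"x": 0.99, "y": -0.79, "z": 0, "gripper": 1}
  ]
}}

```text
invalid input
```

Call:
{"op": "carry_out", "data": {
  "commands": [
    {"x": 0.99, "y": -0.79, "wz": -0.222, "gripper": 1},
    {"x": 0.99, "y": -0.79, "wz": -0.222, "gripper": 1},
    {"x": 0.99, "y": -0.79, "wz": -0.222, "gripper": 1},
    {"x": 0.99, "y": -0.79, "wz": -0.222, "gripper": 1},
    {"x": 0.99, "y": -0.79, "wz": -0.222, "gripper": 1},
    {"x": 0.99, "y": -0.79, "wz": -0.222, "gripper": 1},
    {"x": 0.99, "y": -0.79, "wz": -0.222, "gripper": 1},
    {"x": 0.99, "y": -0.79, "wz": -0.222, "gripper": 1},
    {"x": 0.99, "y": -0.79, "wz": -0.222, "gripper": 1},
    {"x": 0.99, "y": -0.79, "wz": -0.222, "gripper": 1},
    {"x": 0.99, "y": -0.79, "wz": -0.222, "gripper": 1}
  ]
}}

```text
invalid input
```

Call:
{"op": "carry_out", "data": {
  "commands": [
    {"gripper": 1, "x": 0.99, "y": -0.79, "z": -0.1, "wx": 0, "wy": 0, "wz": 0},
    {"gripper": 1, "x": 0.99, "y": -0.79, "z": -0.1, "wx": 0, "wy": 0, "wz": 0},
    {"gripper": 1, "x": 0.99, "y": -0.79, "z": -0.1, "wx": 0, "wy": 0, "wz": 0},
    {"gripper": 1, "x": 0.99, "y": -0.79, "z": -0.1, "wx": 0, "wy": 0, "wz": 0},
    {"gripper": 1, "x": 0.99, "y": -0.79, "z": -0.1, "wx": 0, "wy": 0, "wz": 0}
  ]
}}

```text
time_s: 0.6
position: [0.2665, -0.3398, 0.213]
eef_rot: [3.103, 0.488, 0.002]
wrist_force: [0.0, -0.1, 0.5]
gripper_width: 1.0
grasp_force: 0.0
```

Call:
{"op": "carry_out", "data": {
  "commands": [
    {"gripper": 1, "x": 0.99, "y": -0.79, "z": 0, "wx": 0, "wy": 0, "wz": 0},
    {"gripper": 1, "x": 0.99, "y": -0.79, "z": 0, "wx": 0, "wy": 0, "wz": 0},
    {"gripper": 1, "x": 0.99, "y": -0.79, "z": 0, "wx": 0, "wy": 0, "wz": 0},
    {"gripper": 1, "x": 0.99, "y": -0.79, "z": 0, "wx": 0, "wy": 0, "wz": 0},
    {"gripper": 1, "x": 0.99, "y": -0.79, "z": 0, "wx": 0, "wy": 0, "wz": 0}
  ]
}}

```text
time_s: 1.1
position: [0.3717, -0.182, 0.2121]
eef_rot: [-3.102, -0.488, -0.0]
wrist_force: [-0.5, -0.3, -0.0]
gripper_width: 0.999
grasp_force: 0.0
```

Call:
{"op": "carry_out", "data": {
  "commands": [
    {"gripper": 1, "x": 0.99, "y": -0.79, "z": 0, "wx": 0, "wy": 0, "wz": 0},
    {"gripper": 1, "x": 0.99, "y": -0.79, "z": 0, "wx": 0, "wy": 0, "wz": 0},
    {"gripper": 1, "x": 0.99, "y": -0.79, "z": 0, "wx": 0, "wy": 0, "wz": 0},
    {"gripper": 1, "x": 0.99, "y": -0.79, "z": 0, "wx": 0, "wy": 0, "wz": 0},
    {"gripper": 1, "x": 0.99, "y": -0.79, "z": 0, "wx": 0, "wy": 0, "wz": 0}
  ]
}}

```text
time_s: 1.6
position: [0.4771, -0.0248, 0.2113]
eef_rot: [-3.103, -0.486, 0.002]
wrist_force: [0.1, -0.3, 0.2]
gripper_width: 0.999
grasp_force: 0.0
```

Call:
{"op": "carry_out", "data": {
  "commands": [
    {"gripper": 1, "x": 0.9, "y": -0.75, "z": 0, "wx": 0, "wy": 0, "wz": -0.222},
    {"gripper": 1, "x": 0.9, "y": -0.75, "z": 0, "wx": 0, "wy": 0, "wz": -0.222},
    {"gripper": 1, "x": 0.9, "y": -0.75, "z": 0, "wx": 0, "wy": 0, "wz": -0.222},
    {"gripper": 1, "x": 0.9, "y": -0.75, "z": 0, "wx": 0, "wy": 0, "wz": -0.222},
    {"gripper": 1, "x": 0.9, "y": -0.75, "z": 0, "wx": 0, "wy": 0, "wz": -0.222},
    {"gripper": 1, "x": 0.9, "y": -0.75, "z": 0, "wx": 0, "wy": 0, "wz": -0.222},
    {"gripper": 1, "x": 0.9, "y": -0.75, "z": 0, "wx": 0, "wy": 0, "wz": -0.222},
    {"gripper": 1, "x": 0.9, "y": -0.75, "z": 0, "wx": 0, "wy": 0, "wz": -0.222},
    {"gripper": 1, "x": 0.9, "y": -0.75, "z": 0, "wx": 0, "wy": 0, "wz": -0.222},
    {"gripper": 1, "x": 0.9, "y": -0.75, "z": 0, "wx": 0, "wy": 0, "wz": -0.222},
    {"gripper": 1, "x": 0.9, "y": -0.75, "z": 0, "wx": 0, "wy": 0, "wz": -0.222}
  ]
}}

```text
time_s: 2.7
position: [0.5708, 0.119, 0.2119]
eef_rot: [-2.073, -2.36, 0.002]
wrist_force: [-0.2, -0.8, 0.4]
gripper_width: 1.005
grasp_force: 0.0
```

```bash
python3 - <<'E'
from h import *
s=readout.read_state(); R=cv2.Rodrigues(s['eef_rot'])[0]; print(s['position'],R.round(3),s['joint_positions'].round(2))
c,T=grab('wrist'); P=cloud(c,T); F=c['frame']; save('w1.png',F,1.5); np.save('w1.npy',P); np.save('w1_f.npy',F)
m=np.linalg.norm(P[...,:2]-[.583,.131],axis=-1)<.08
for a,b in((.047,.07),(.03,.045),(.005,.014)):
    k=m&(P[...,2]>a)&(P[...,2]<b); v,u=np.nonzero(k)
    if k.sum()>20: print(a,k.sum(),cv2.minAreaRect(P[k][:,:2].astype(np.float32)),np.median(P[k][:,2]),u.min(),u.max(),v.min(),v.max())
E
```

```text
[0.57084416 0.11896211 0.2119193 ] [[-0.129  0.992 -0.001]
 [ 0.992  0.129 -0.001]
 [-0.001 -0.001 -1.   ]] [ 0.14  0.22  1.19 -0.    1.73  0.01]
0.047 2451 ((0.581905722618103, 0.13138853013515472), (0.049653295427560806, 0.07993411272764206), 7.857671737670898) 0.05439338537387839 250 292 123 190
0.03 53 ((0.5889226794242859, 0.1565791219472885), (0.030790237709879875, 0.0686710774898529), 48.93228530883789) 0.04014754163256934 251 292 121 165
0.005 1547 ((0.5780487060546875, 0.13050436973571777), (0.06993375718593597, 0.10406166315078735), 7.712197303771973) 0.010340505158010493 240 295 110 188
```

View pics/w1.png

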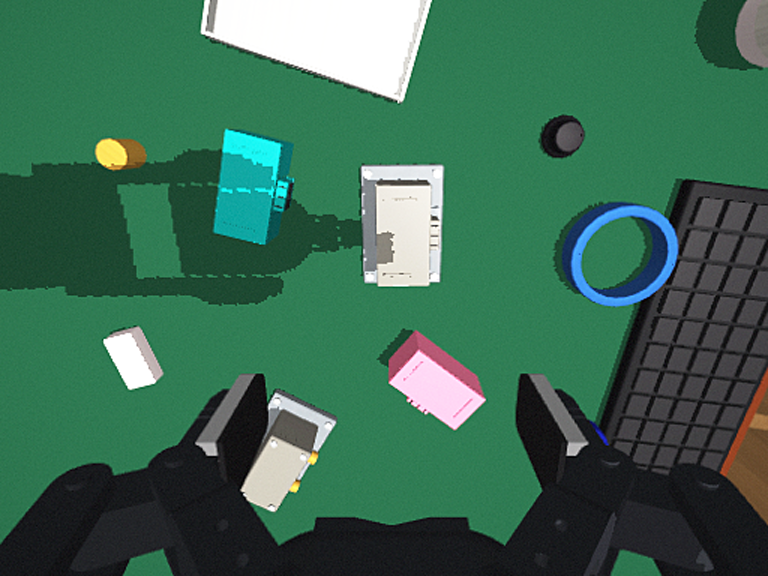

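Wrist view: the tabbed cover is at (405,235) with its tab on the right at (435,232). The plate fits 70×104 mm, centred at (0.578, 0.1305) with yaw 7.8°. The cover centre is (0.578, 0.131), so the two agree. Descending.

Call:
{"op": "carry_out", "data": {
  "commands": [
    {"gripper": 1, "x": 0.071, "y": 0.048, "z": 0.2, "wx": 0, "wy": 0, "wz": -0.001},
    {"gripper": 1, "x": 0.071, "y": 0.048, "z": 0.45, "wx": 0, "wy": 0, "wz": -0.001},
    {"gripper": 1, "x": 0.071, "y": 0.048, "z": 0.7, "wx": 0, "wy": 0, "wz": -0.001},
    {"gripper": 1, "x": 0.071, "y": 0.048, "z": 0.9, "wx": 0, "wy": 0, "wz": -0.001},
    {"gripper": 1, "x": 0.071, "y": 0.048, "z": 1, "wx": 0, "wy": 0, "wz": -0.001},
    {"gripper": 1, "x": 0.071, "y": 0.048, "z": 1, "wx": 0, "wy": 0, "wz": -0.001}
  ]
}}

```text
time_s: 3.35
position: [0.5752, 0.1316, 0.0601]
eef_rot: [-2.064, -2.365, 0.006]
wrist_force: [-0.3, -0.3, -0.2]
gripper_width: 0.998
grasp_force: 0.0
```

Call:
{"op": "carry_out", "data": {
  "commands": [
    {"gripper": 1, "x": -0.008, "y": 0.008, "z": 0.1, "wx": 0, "wy": 0, "wz": 0},
    {"gripper": 1, "x": -0.008, "y": 0.008, "z": 0.2, "wx": 0, "wy": 0, "wz": 0},
    {"gripper": 1, "x": -0.008, "y": 0.008, "z": 0.22, "wx": 0, "wy": 0, "wz": 0},
    {"gripper": 1, "x": -0.008, "y": 0.008, "z": 0.22, "wx": 0, "wy": 0, "wz": 0}
  ]
}}

```text
time_s: 3.75
position: [0.5774, 0.1313, 0.0287]
eef_rot: [-2.064, -2.368, 0.002]
wrist_force: [0.3, -1.4, -0.4]
gripper_width: 1.001
grasp_force: 0.0
```

```bash
python3 - <<'E'
from h import *
s=readout.read_state(); print(s['position'],s['wrist_force'])
c,T=grab('scene'); save('s2.png',c['frame'][150:260,240:360],5)
E
```

```text
[0.57739643 0.13132767 0.02874338] [ 0.32360462 -1.36010579 -0.39998479]
```

View pics/s2.png

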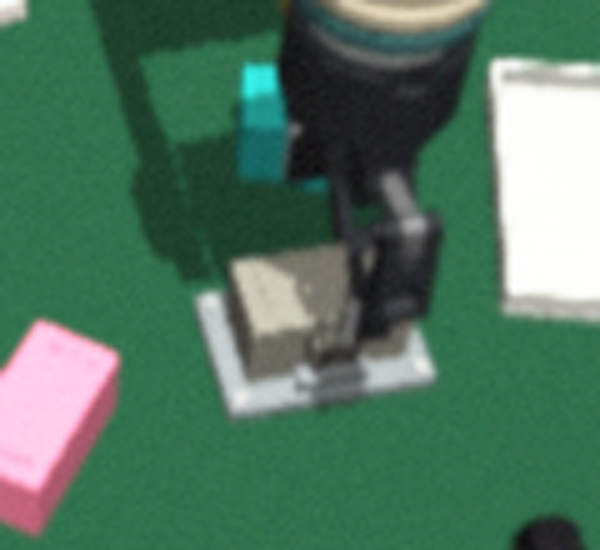

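The gripper straddles the cover, with the far finger in front of the tab at (335,330). Now I close it, 2 mm lower.

Call:
{"op": "carry_out", "data": {
  "commands": [
    {"gripper": 0.5, "x": 0, "y": -0.003, "z": 0.013, "wx": 0, "wy": 0, "wz": 0},
    {"gripper": 0.3, "x": 0, "y": -0.003, "z": 0.013, "wx": 0, "wy": 0, "wz": 0},
    {"gripper": 0.2, "x": 0, "y": -0.003, "z": 0.013, "wx": 0, "wy": 0, "wz": 0},
    {"gripper": 0.1, "x": 0, "y": -0.003, "z": 0.013, "wx": 0, "wy": 0, "wz": 0},
    {"gripper": 0, "x": 0, "y": -0.003, "z": 0.013, "wx": 0, "wy": 0, "wz": 0},
    {"gripper": -1, "x": 0, "y": -0.003, "z": 0.013, "wx": 0, "wy": 0, "wz": 0},
    {"gripper": -1, "x": 0, "y": -0.003, "z": 0.013, "wx": 0, "wy": 0, "wz": 0},
    {"gripper": -1, "x": 0, "y": -0.003, "z": 0.013, "wx": 0, "wy": 0, "wz": 0},
    {"gripper": -1, "x": 0, "y": -0.003, "z": 0.013, "wx": 0, "wy": 0, "wz": 0},
    {"gripper": -1, "x": 0, "y": -0.003, "z": 0.013, "wx": 0, "wy": 0, "wz": 0},
    {"gripper": -1, "x": 0, "y": -0.003, "z": 0.013, "wx": 0, "wy": 0, "wz": 0},
    {"gripper": -1, "x": 0, "y": -0.003, "z": 0.013, "wx": 0, "wy": 0, "wz": 0}
  ],
  "grip_force": 40
}}

```text
time_s: 5.0
position: [0.5773, 0.1314, 0.0275]
eef_rot: [2.064, 2.368, 0.0]
wrist_force: [-0.5, 0.4, 0.2]
gripper_width: -0.003
grasp_force: 0.0
```

The gripper shut on nothing, so I look before doing anything else.

```bash
python3 - <<'E'
from h import *
s=readout.read_state(); print(s['position'],s['wrist_force'],s['gripper_width'],s['grasp_force'])
c,T=grab('scene'); P=cloud(c,T); a=c['frame'][150:260,240:360]
c2,T2=grab('wrist'); 
save('s3.png',np.hstack([cv2.resize(a,(400,366)),cv2.resize(c2['frame'],(400,366))]))
E
```

```text
[0.57732412 0.1313639  0.02745123] [-0.47930006  0.41425471  0.19136723] -0.003108456372146739 0.0
```

View pics/s3.png

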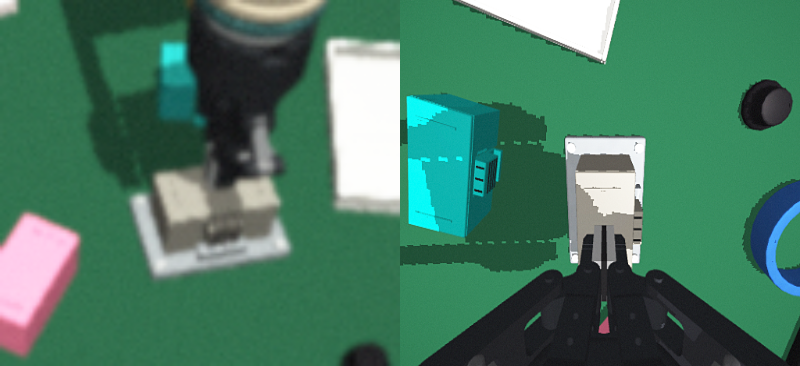

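```bash
python3 - <<'E'
from h import *
s=readout.read_state(); print(s['position'],s['eef_rot'],s['joint_positions'].round(4))
for n in('scene','top','wrist'):
    c,T=grab(n); P=cloud(c,T); F=c['frame'].astype(int)
    d=np.linalg.norm(P[...,:2]-[.578,.131],axis=-1)
    dark=(F.max(-1)<70)&(d<.06)&(P[...,2]>.04)
    z=P[dark]; print(n,dark.sum(), 'dark z pct',np.percentile(z[:,2],[0,2,5,20,50]) if len(z) else '', z[z[:,2]<np.percentile(z[:,2],5)].mean(0) if len(z) else '')
    for a,b in((.047,.062),(.005,.014)):
        k=(d<.08)&(P[...,2]>a)&(P[...,2]<b)&(F.min(-1)>70)
        if k.sum()>20: print(a,k.sum(),cv2.minAreaRect(P[k][:,:2].astype(np.float32)),np.median(P[k][:,2]))
    if n=='wrist':
        Q=P.copy(); R=cv2.Rodrigues(s['eef_rot'])[0]; Q=(P-s['position'])@R
        m=(np.abs(Q[...,1])<.03)&(np.abs(Q[...,0])<.03)&(F.max(-1)<200); v,u=np.nonzero(m)
        print('tip region tool z max pct',np.percentile(Q[m][:,2],[1,25,50,75,99]))
        for r in range(200,384,8):
            print(r,[tuple((Q[r,x]*1000).round(0)) for x in (240,250,262,272)])
E
```

```text
[0.57727794 0.13136771 0.02742325] [ 2.06392404e+00  2.36842443e+00 -1.31182319e-04] [ 1.6140e-01  3.5510e-01  1.4004e+00 -1.0000e-04  1.3860e+00  2.4300e-02]
scene 1052 dark z pct [0.05392776 0.08612603 0.11074    0.14676124 0.20341831] [0.5842435  0.12549788 0.09205464]
0.047 408 ((0.584117591381073, 0.13041292130947113), (0.08617348968982697, 0.04626008868217468), 85.54492950439453) 0.05270710909981985
0.005 348 ((0.5805533528327942, 0.13102224469184875), (0.07047998160123825, 0.10461582988500595), 6.884804725646973) 0.008850647579318416
top 89 dark z pct [0.11979005 0.12445828 0.12849537 0.16589821 0.20575833] [0.55429121 0.11809455 0.12438436]
0.047 44 ((0.5634438991546631, 0.14060084521770477), (0.016836324706673622, 0.05382726714015007), 14.807879447937012) 0.05500981021328655
0.005 197 ((0.5741813778877258, 0.13263434171676636), (0.08428231626749039, 0.15289226174354553), 6.753460884094238) 0.010500525486582868
wrist 31870 dark z pct [0.04428149 0.08608868 0.10484727 0.11796607 0.1333281 ] [0.57718757 0.13917056 0.08812226]
0.047 5360 ((0.5808316469192505, 0.13887572288513184
[... 4948 characters left out ...]
[(np.float64(17.0), np.float64(-5.0), np.float64(-118.0)), (np.float64(12.0), np.float64(-3.0), np.float64(-113.0)), (np.float64(12.0), np.float64(1.0), np.float64(-113.0)), (np.float64(13.0), np.float64(3.0), np.float64(-114.0))]
368 [(np.float64(16.0), np.float64(-5.0), np.float64(-119.0)), (np.float64(13.0), np.float64(-3.0), np.float64(-116.0)), (np.float64(12.0), np.float64(1.0), np.float64(-116.0)), (np.float64(12.0), np.float64(3.0), np.float64(-116.0))]
376 [(np.float64(12.0), np.float64(-5.0), np.float64(-118.0)), (np.float64(12.0), np.float64(-3.0), np.float64(-118.0)), (np.float64(13.0), np.float64(1.0), np.float64(-119.0)), (np.float64(12.0), np.float64(3.0), np.float64(-118.0))]
```

```bash
python3 - <<'E'
from h import *
s=readout.read_state(); R=cv2.Rodrigues(s['eef_rot'])[0]
c,T=grab('wrist'); Q=(cloud(c,T)-s['position'])@R*1000
for r in range(228,244): print(r,[Q[r,x].round(0).astype(int).tolist() for x in (250,254,262,270)])
c,T=grab('scene'); P=cloud(c,T); Q=(P-s['position'])@R*1000
m=(abs(Q[...,0])<14)&(abs(Q[...,1])<35)&(Q[...,2]<-30)&(Q[...,2]>-90)
v,u=np.nonzero(m); print(u.min(),u.max(),v.min(),v.max())
cu=int(np.median(u))
for r in range(v.max()-14,v.max()+8): print(r,[Q[r,x].round(0).astype(int).tolist() for x in (cu-3,cu,cu+3)], c['frame'][r,cu])
E
```

```text
228 [[11, -6, -26], [11, -4, -27], [11, 1, -27], [11, 5, -26]]
229 [[11, -6, -28], [11, -4, -27], [11, 1, -27], [10, 5, -26]]
230 [[10, -6, -27], [10, -4, -26], [10, 1, -27], [10, 5, -27]]
231 [[9, -6, -27], [9, -4, -27], [10, 1, -27], [9, 5, -27]]
232 [[9, -6, -26], [9, -4, -27], [9, 1, -27], [9, 5, -27]]
233 [[8, -6, -27], [8, -4, -27], [8, 1, -27], [8, 5, -27]]
234 [[8, -6, -27], [8, -4, -27], [8, 1, -28], [7, 6, -26]]
235 [[7, -6, -27], [7, -4, -26], [7, 1, -28], [7, 5, -27]]
236 [[12, -6, -38], [12, -3, -37], [12, 1, -37], [12, 5, -38]]
237 [[12, -5, -39], [12, -3, -39], [12, 1, -39], [12, 5, -40]]
238 [[13, -5, -42], [12, -3, -40], [12, 1, -41], [12, 5, -40]]
239 [[12, -5, -41], [12, -3, -41], [12, 1, -41], [12, 5, -41]]
240 [[12, -5, -43], [11, -3, -41], [12, 1, -43], [12, 5, -43]]
241 [[12, -5, -43], [13, -3, -45], [13, 1, -44], [12, 5, -43]]
242 [[12, -5, -45], [12, -3, -45], [13, 1, -46], [12, 5, -44]]
243 [[12, -5, -45], [12, -3, -45], [12, 1, -45], [12, 5, -46]]
299 313 178 206
192 [[21, -79, 29], [-16, 17, -101], [-9, 18, -101]] [33 36 35]
193 [[20, -75, 28], [-16, 17, -
[... 679 characters left out ...]
 [-2, 15, -50]] [67 69 71]
205 [[-8, -3, -24], [-6, 10, -41], [-9223372036854775808, -9223372036854775808, -9223372036854775808]] [73 73 73]
206 [[-9, 0, -24], [-5, 7, -33], [5, 4, -26]] [81 83 79]
207 [[-10, 4, -26], [-2, 4, -24], [4, 6, -24]] [103 101  94]
208 [[-10, 6, -25], [-4, 7, -25], [3, 10, -27]] [118 114 107]
209 [[-11, 8, -23], [-5, 10, -25], [2, 13, -27]] [122 119 109]
210 [[-13, 12, -26], [-4, 11, -22], [1, 15, -25]] [122 119 109]
211 [[-13, 14, -25], [-6, 15, -24], [0, 18, -26]] [123 119 110]
212 [[-14, 18, -26], [-7, 19, -25], [0, 21, -26]] [121 118 105]
213 [[-15, 21, -27], [-8, 21, -25], [-1, 22, -24]] [118 115 104]<stdin>:9: RuntimeWarning: invalid value encountered in cast
```

Both cameras put the real fingertips about 36 mm behind the reported TCP. The shut tips are at world z ≈ 0.064, so the fingers closed harmlessly above the cover. I'll set the opening near the grasp width and measure the tip height there.

Call:
{"op": "carry_out", "data": {
  "commands": [
    {"gripper": 0.1, "x": 0, "y": 0, "z": 0, "wx": 0, "wy": 0, "wz": 0},
    {"gripper": 0.1, "x": 0, "y": 0, "z": 0, "wx": 0, "wy": 0, "wz": 0},
    {"gripper": 0.1, "x": 0, "y": 0, "z": 0, "wx": 0, "wy": 0, "wz": 0},
    {"gripper": 0.1, "x": 0, "y": 0, "z": 0, "wx": 0, "wy": 0, "wz": 0},
    {"gripper": 0.1, "x": 0, "y": 0, "z": 0, "wx": 0, "wy": 0, "wz": 0}
  ]
}}

```text
time_s: 5.85
position: [0.5773, 0.1314, 0.0274]
eef_rot: [2.064, 2.368, -0.0]
wrist_force: [0.1, 0.1, 0.5]
gripper_width: 0.551
grasp_force: 0.0
```

```bash
python3 - <<'E'
from h import *
s=readout.read_state(); R=cv2.Rodrigues(s['eef_rot'])[0]
c,T=grab('wrist'); Q=(cloud(c,T)-s['position'])@R*1000
m=(Q[...,0]>5)&(Q[...,0]<15)&(Q[...,2]<-31)&(Q[...,2]>-75)
for sg in(-1,1):
    k=m&(Q[...,1]*sg>0)&(abs(Q[...,1])<45); q=Q[k]; print(len(q),np.percentile(q[:,2],[50,90,97,99,100]).round(1)); t=q[q[:,2]>-45]; print('y range near tip',t[:,1].min(),t[:,1].max(),'x',np.median(t[:,0]))
E
```

```text
1183 [-60.9 -46.  -42.2 -40.5 -36.3]
y range near tip -34.85521428297175 -23.18566160610423 x 11.786570777085345
1200 [-61.1 -46.1 -42.3 -40.5 -35.6]
y range near tip 23.293823054215196 35.12843565984752 x 11.715212034751627
```

Call:
{"op": "carry_out", "data": {
  "commands": [
    {"gripper": 1, "x": -0.004, "y": -0.004, "z": 0, "wx": 0, "wy": 0, "wz": 0},
    {"gripper": 1, "x": -0.004, "y": -0.004, "z": 0, "wx": 0, "wy": 0, "wz": 0},
    {"gripper": 1, "x": -0.004, "y": -0.004, "z": 0, "wx": 0, "wy": 0, "wz": 0},
    {"gripper": 1, "x": -0.004, "y": -0.004, "z": 0, "wx": 0, "wy": 0, "wz": 0},
    {"gripper": 1, "x": -0.004, "y": -0.004, "z": 0, "wx": 0, "wy": 0, "wz": 0},
    {"gripper": 1, "x": -0.004, "y": -0.004, "z": 0.1, "wx": 0, "wy": 0, "wz": 0},
    {"gripper": 1, "x": -0.004, "y": -0.004, "z": 0.2, "wx": 0, "wy": 0, "wz": 0},
    {"gripper": 1, "x": -0.004, "y": -0.004, "z": 0.253, "wx": 0, "wy": 0, "wz": 0},
    {"gripper": 1, "x": -0.004, "y": -0.004, "z": 0.253, "wx": 0, "wy": 0, "wz": 0},
    {"gripper": 1, "x": -0.004, "y": -0.004, "z": 0.253, "wx": 0, "wy": 0, "wz": 0}
  ]
}}

```text
time_s: 6.9
position: [0.5767, 0.1306, -0.0109]
eef_rot: [-2.064, -2.368, 0.001]
wrist_force: [0.1, 1.0, 0.3]
gripper_width: 1.003
grasp_force: 0.0
```

Call:
{"op": "carry_out", "data": {
  "commands": [
    {"gripper": 0.4, "x": 0, "y": 0, "z": 0, "wx": 0, "wy": 0, "wz": 0},
    {"gripper": 0.3, "x": 0, "y": 0, "z": 0, "wx": 0, "wy": 0, "wz": 0},
    {"gripper": 0.2, "x": 0, "y": 0, "z": 0, "wx": 0, "wy": 0, "wz": 0},
    {"gripper": 0.1, "x": 0, "y": 0, "z": 0, "wx": 0, "wy": 0, "wz": 0},
    {"gripper": 0, "x": 0, "y": 0, "z": 0, "wx": 0, "wy": 0, "wz": 0},
    {"gripper": -0.2, "x": 0, "y": 0, "z": 0, "wx": 0, "wy": 0, "wz": 0},
    {"gripper": -0.2, "x": 0, "y": 0, "z": 0, "wx": 0, "wy": 0, "wz": 0},
    {"gripper": -0.2, "x": 0, "y": 0, "z": 0, "wx": 0, "wy": 0, "wz": 0},
    {"gripper": -0.2, "x": 0, "y": 0, "z": 0, "wx": 0, "wy": 0, "wz": 0},
    {"gripper": -0.2, "x": 0, "y": 0, "z": 0, "wx": 0, "wy": 0, "wz": 0}
  ],
  "grip_force": 40
}}

```text
time_s: 7.9
position: [0.5765, 0.1307, -0.0077]
eef_rot: [-2.064, -2.368, 0.001]
wrist_force: [-10.4, -1.3, 17.4]
gripper_width: 0.486
grasp_force: 40.4
```

Gripped at 40 N with a 41 mm opening, so the tab is pressed in. Lifting straight up.

Call:
{"op": "carry_out", "data": {
  "commands": [
    {"gripper": -0.2, "x": 0, "y": 0, "z": -0.02, "wx": 0, "wy": 0, "wz": 0},
    {"gripper": -0.2, "x": 0, "y": 0, "z": -0.05, "wx": 0, "wy": 0, "wz": 0},
    {"gripper": -0.2, "x": 0, "y": 0, "z": -0.09, "wx": 0, "wy": 0, "wz": 0},
    {"gripper": -0.2, "x": 0, "y": 0, "z": -0.13, "wx": 0, "wy": 0, "wz": 0},
    {"gripper": -0.2, "x": 0, "y": 0, "z": -0.17, "wx": 0, "wy": 0, "wz": 0},
    {"gripper": -0.2, "x": 0, "y": 0, "z": -0.22, "wx": 0, "wy": 0, "wz": 0},
    {"gripper": -0.2, "x": 0, "y": 0, "z": -0.27, "wx": 0, "wy": 0, "wz": 0},
    {"gripper": -0.2, "x": 0, "y": 0, "z": -0.32, "wx": 0, "wy": 0, "wz": 0},
    {"gripper": -0.2, "x": 0, "y": 0, "z": -0.37, "wx": 0, "wy": 0, "wz": 0},
    {"gripper": -0.2, "x": 0, "y": 0, "z": -0.37, "wx": 0, "wy": 0, "wz": 0}
  ]
}}

```text
time_s: 8.9
position: [0.5776, 0.1308, 0.0466]
eef_rot: [2.063, 2.367, 0.003]
wrist_force: [0.6, 0.1, -1.2]
gripper_width: 0.482
grasp_force: 41.1
```

```bash
python3 - <<'E'
from h import *
s=readout.read_state(); print(s['position'],s['wrist_force'],s['gripper_width'],s['grasp_force'])
c,T=grab('scene'); a=c['frame'][130:240,240:400]; save('s4.png',a,4)
E
```

```text
[0.57764328 0.13084293 0.04663233] [ 0.61199338  0.08656288 -1.16950836] 0.4816731000761807 41.12042805994861
```

View pics/s4.png

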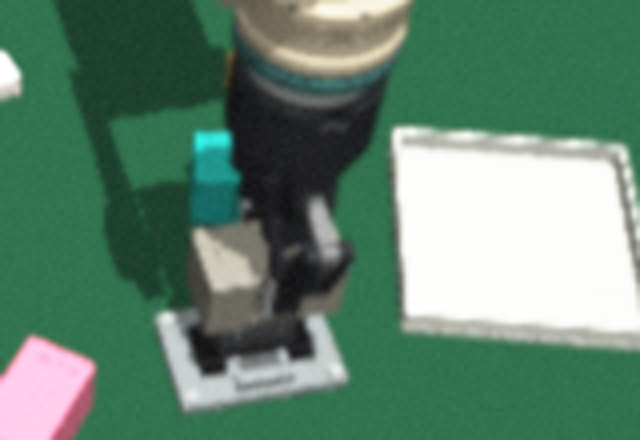

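The cover hangs in the gripper, the opened box stays on the bench at (250,365), and a wrist load of about 1.2 N confirms only the cover came up. Carrying it to the tray.

Call:
{"op": "carry_out", "data": {
  "commands": [
    {"gripper": -0.2, "x": 0, "y": 0, "z": -0.1, "wx": 0, "wy": 0, "wz": 0},
    {"gripper": -0.2, "x": 0.1, "y": -0.025, "z": -0.15, "wx": 0, "wy": 0, "wz": 0},
    {"gripper": -0.2, "x": 0.25, "y": -0.06, "z": -0.15, "wx": 0, "wy": 0, "wz": 0},
    {"gripper": -0.2, "x": 0.4, "y": -0.1, "z": -0.15, "wx": 0, "wy": 0, "wz": 0},
    {"gripper": -0.2, "x": 0.55, "y": -0.137, "z": -0.15, "wx": 0, "wy": 0, "wz": 0},
    {"gripper": -0.2, "x": 0.7, "y": -0.175, "z": -0.15, "wx": 0, "wy": 0, "wz": 0},
    {"gripper": -0.2, "x": 0.85, "y": -0.21, "z": -0.15, "wx": 0, "wy": 0, "wz": 0},
    {"gripper": -0.2, "x": 1, "y": -0.25, "z": -0.15, "wx": 0, "wy": 0, "wz": 0}
  ]
}}

```text
time_s: 9.75
position: [0.5184, 0.276, 0.0683]
eef_rot: [2.063, 2.369, 0.001]
wrist_force: [0.5, -0.9, -1.2]
gripper_width: 0.483
grasp_force: 41.1
```

Call:
{"op": "carry_out", "data": {
  "commands": [
    {"gripper": -0.2, "x": 0.15, "y": -0.037, "z": 0, "wx": 0, "wy": 0, "wz": 0},
    {"gripper": -0.2, "x": 0.25, "y": -0.06, "z": 0, "wx": 0, "wy": 0, "wz": 0},
    {"gripper": -0.2, "x": 0.313, "y": -0.077, "z": 0, "wx": 0, "wy": 0, "wz": 0},
    {"gripper": -0.2, "x": 0.313, "y": -0.077, "z": 0, "wx": 0, "wy": 0, "wz": 0},
    {"gripper": -0.2, "x": 0.313, "y": -0.077, "z": 0, "wx": 0, "wy": 0, "wz": 0}
  ]
}}

```text
time_s: 10.25
position: [0.5015, 0.3187, 0.0675]
eef_rot: [2.064, 2.368, -0.0]
wrist_force: [0.2, -0.6, -0.8]
gripper_width: 0.491
grasp_force: 41.1
```

```bash
python3 - <<'E'
from h import *
s=readout.read_state(); print(s['position'],s['eef_rot'],s['wrist_force'],s['gripper_width'])
R=cv2.Rodrigues(s['eef_rot'])[0]
c,T=grab('wrist'); P=cloud(c,T); Q=(P-s['position'])@R*1000; F=c['frame']
save('w5.png',F,1)
k=(Q[...,0]>12)&(Q[...,0]<45)&(abs(Q[...,1])<26)&(Q[...,2]<-30)&(Q[...,2]>-75)&(F.min(-1)>75)
print('cover top visible tool z',k.sum(),np.percentile(Q[k][:,2],[5,25,50,75,95]).round(1), Q[k][:,0].max(),Q[k][:,1].min(),Q[k][:,1].max())
t=Q[k]; A=np.c_[t[:,:2],np.ones(len(t))]; m=abs(t[:,2]-np.median(t[:,2]))<4; print('slopes',np.linalg.lstsq(A[m],t[m,2],rcond=None)[0])
E
```

```text
[0.50145887 0.31867757 0.06754131] [ 2.06392990e+00  2.36794638e+00 -3.55292880e-04] [ 0.2091858  -0.60844852 -0.82195315] 0.49110754363191694
cover top visible tool z 5615 [-63.3 -62.5 -62.1 -61.7 -60.8] 40.601299130073386 -25.95251710251531 25.999467925459985
slopes [ 9.65699067e-03  1.43027905e-02 -6.23381187e+01]
```

View pics/w5.png

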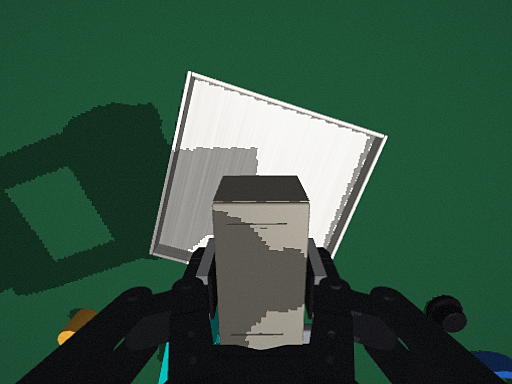

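The cover is held level over the tray centre, with its top at (262,275). Its underside is at z ≈ 0.086, so I lower 82 mm and release.

Call:
{"op": "carry_out", "data": {
  "commands": [
    {"gripper": -0.2, "x": 0, "y": 0, "z": 0.12, "wx": 0, "wy": 0, "wz": 0},
    {"gripper": -0.2, "x": 0, "y": 0, "z": 0.25, "wx": 0, "wy": 0, "wz": 0},
    {"gripper": -0.2, "x": 0, "y": 0, "z": 0.38, "wx": 0, "wy": 0, "wz": 0},
    {"gripper": -0.2, "x": 0, "y": 0, "z": 0.46, "wx": 0, "wy": 0, "wz": 0},
    {"gripper": -0.2, "x": 0, "y": 0, "z": 0.51, "wx": 0, "wy": 0, "wz": 0},
    {"gripper": -0.2, "x": 0, "y": 0, "z": 0.53, "wx": 0, "wy": 0, "wz": 0},
    {"gripper": -0.2, "x": 0, "y": 0, "z": 0.547, "wx": 0, "wy": 0, "wz": 0},
    {"gripper": -0.2, "x": 0, "y": 0, "z": 0.547, "wx": 0, "wy": 0, "wz": 0},
    {"gripper": -0.2, "x": 0, "y": 0, "z": 0.547, "wx": 0, "wy": 0, "wz": 0}
  ]
}}

```text
time_s: 11.2
position: [0.5017, 0.3193, -0.0139]
eef_rot: [2.064, 2.368, 0.002]
wrist_force: [-0.5, 0.7, -0.7]
gripper_width: 0.485
grasp_force: 41.1
```

Call:
{"op": "carry_out", "data": {
  "commands": [
    {"gripper": -0.2, "x": 0, "y": 0, "z": 0.007, "wx": 0, "wy": 0, "wz": 0},
    {"gripper": 0.1, "x": 0, "y": 0, "z": 0.007, "wx": 0, "wy": 0, "wz": 0},
    {"gripper": 0.2, "x": 0, "y": 0, "z": 0.007, "wx": 0, "wy": 0, "wz": 0},
    {"gripper": 0.4, "x": 0, "y": 0, "z": 0.007, "wx": 0, "wy": 0, "wz": 0},
    {"gripper": 1, "x": 0, "y": 0, "z": 0.007, "wx": 0, "wy": 0, "wz": 0},
    {"gripper": 1, "x": 0, "y": 0, "z": 0.007, "wx": 0, "wy": 0, "wz": 0},
    {"gripper": 1, "x": 0, "y": 0, "z": 0.007, "wx": 0, "wy": 0, "wz": 0},
    {"gripper": 1, "x": 0, "y": 0, "z": 0.007, "wx": 0, "wy": 0, "wz": 0},
    {"gripper": 1, "x": 0, "y": 0, "z": 0.007, "wx": 0, "wy": 0, "wz": 0}
  ]
}}

```text
time_s: 12.1
position: [0.5013, 0.3191, -0.0156]
eef_rot: [2.064, 2.368, 0.0]
wrist_force: [-0.3, 0.1, 0.4]
gripper_width: 1.0
grasp_force: 0.0
```

Call:
{"op": "carry_out", "data": {
  "commands": [
    {"gripper": 1, "x": 0, "y": 0, "z": -0.1, "wx": 0, "wy": 0, "wz": 0},
    {"gripper": 1, "x": 0, "y": 0, "z": -0.3, "wx": 0, "wy": 0, "wz": 0},
    {"gripper": 1, "x": 0, "y": 0, "z": -0.5, "wx": 0, "wy": 0, "wz": 0},
    {"gripper": 1, "x": 0, "y": 0, "z": -0.75, "wx": 0, "wy": 0, "wz": 0},
    {"gripper": 1, "x": 0, "y": 0, "z": -1, "wx": 0, "wy": 0, "wz": 0},
    {"gripper": 1, "x": 0, "y": 0, "z": -1, "wx": 0, "wy": 0, "wz": 0}
  ]
}}

```text
time_s: 12.7
position: [0.504, 0.3206, 0.1428]
eef_rot: [2.061, 2.365, 0.019]
wrist_force: [0.7, 0.3, 1.4]
gripper_width: 0.997
grasp_force: 0.0
```

```bash
python3 - <<'E'
from h import *
c,T=grab('scene'); a=c['frame'][130:250,250:410]; save('s6.png',a,4)
c,T=grab('wrist'); P=cloud(c,T); d=np.linalg.norm(P[...,:2]-[.502,.319],axis=-1)
for a,b in((.04,.06),):
    k=(d<.075)&(P[...,2]>a)&(P[...,2]<b); print(k.sum(),cv2.minAreaRect(P[k][:,:2].astype(np.float32)),np.median(P[k][:,2]))
    t=P[k]; print(np.linalg.lstsq(np.c_[t[:,:2],np.ones(len(t))],t[:,2],rcond=None)[0])
d=np.linalg.norm(P[...,:2]-[.578,.131],axis=-1); k=(d<.08)&(P[...,2]>.006)&(P[...,2]<.014)
if k.sum()>50: print('box',k.sum(),cv2.minAreaRect(P[k][:,:2].astype(np.float32)),np.median(P[k][:,2]))
E
```

```text
3483 ((0.5005102157592773, 0.319232702255249), (0.04916442558169365, 0.08000010251998901), 7.907745361328125) 0.04737953195710254
[-0.00990976 -0.00498623  0.05380824]
box 2083 ((0.5762089490890503, 0.13216453790664673), (0.07102734595537186, 0.10382605344057083), 7.368130207061768) 0.010479979818307839
```

View pics/s6.png

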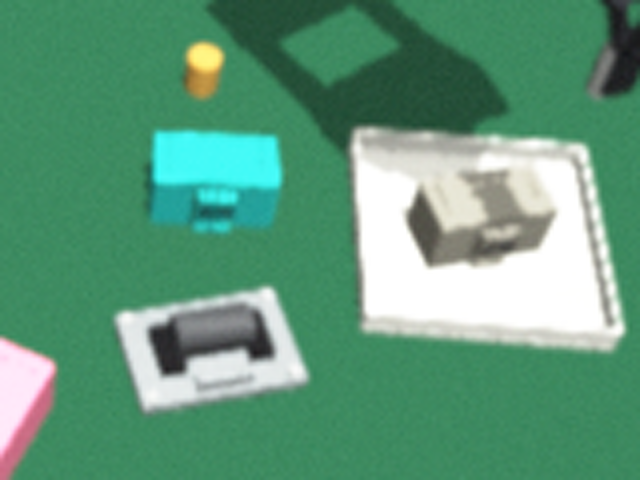

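The cover lies flat in the tray at (480,220), with its top at 47 mm and the tab sprung out (49 mm total width). The opened box is in place at (210,345), and the arm is clear.

```bash
python3 -c "
from station import finish_job
print(finish_job())"
```

```text
the job is handed in; nothing more can be done
None
```

The job is handed in: the cover is off the battery box and lies flat, right way up, near the centre of the shallow tray with its tab sprung out, and the opened box moved about 2 mm by the camera; no verdict was returned.

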